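Test a brush ferrule on the gauge pin and sort it

TASK

Find out whether the brass brush ferrule that stands on the white lid fits our handles. First clear the orange brush handle off the wooden rest into the long black tray, then lay the ferrule down on the rest, let go, take it again from above and slide it onto the steel gauge pin as far as it will go. If it goes fully home against the blue upright, put it in the green tub; if it stops short, put it in the red tub; leave the ferrule on the yellow lid, the paint jars and the palette knife where they are.

Things in the scene. Friction and masses are not known exactly. Their poses are not given: they have to be found in the camera images.
- ferrule_a: One of two ferrules. Brass tube, 36 mm outer diameter, 29 mm bore, 80 mm long, 0.12 kg, starts standing upright on one of the two lids. Origin: centre of one end (the lower one at the start), z along the tube. The two ferrules look the same from outside; one of the two is squashed inside, half-way along, and will not pass the pin. Only the one that starts on the white lid is to be tested.
- ferrule_b: The other ferrule. Brass tube, 36 mm outer diameter, 29 mm bore, 80 mm long, 0.12 kg, starts standing upright on one of the two lids. Origin: centre of one end (the lower one at the start), z along the tube. The two ferrules look the same from outside; one of the two is squashed inside, half-way along, and will not pass the pin. Only the one that starts on the white lid is to be tested.
- ferrule_a_mid (a point): Mid-point of ferrule_a: on its axis, 40 mm from either end; z along the tube.
- ferrule_b_mid (a point): Mid-point of ferrule_b: on its axis, 40 mm from either end; z along the tube.
- lid_white: Flat white jar lid, fixed to the table, 90 mm across, 6 mm high; the ferrule to test stands on its middle. Origin: centre of its underside.
- lid_yellow: Flat yellow jar lid, same size, fixed; the ferrule to leave alone stands on its middle. Origin: centre of its underside.
- rest: Wooden brush rest fixed to the table: base 60 x 90 mm (x, y), 10 mm high, with two V-shaped forks, each 10 mm thick and 34 mm wide, at y = +26 and -26 mm, 42 mm clear between them; what is laid in the Vs lies along y. Lips 48.5 mm high, bottom of the Vs 34.5 mm. Origin: centre of the underside.
- rest_seat (a point): Point on the rest, 60 mm above the table midway between the forks, where the mid-point of a ferrule lying in the Vs comes; y along the ferrule.
- handle: Loose orange round brush handle, 170 mm long, 20 mm thick in its middle 100 mm, 0.05 kg; lies in the rest at the start with its axis 48.6 mm above the table. Origin: its middle, on the axis; y along its length.
- tray: Long black tray fixed to the table, outside 100 x 200 x 18 mm (x, y, z), walls and floor 4 to 5 mm. Origin: centre of the underside.
- gauge: Blue gauge stand fixed to the table: base 70 x 120 mm (x, y), 12 mm high; near its -y end an upright 44 mm wide and 98 mm high from whose face a level steel pin sticks out along +y. Origin: centre of the underside.
- pin_root (a point): Where the pin meets the upright, on the pin's axis, 75 mm above the table. The pin is 25 mm in diameter, runs 55 mm from here along this point's +y, the last 8 mm tapering to 18 mm. Fully home, the end of a ferrule touches the upright (mid-point 40 mm from here); a squashed one stops about 20 mm short.
- tub_green: Open green tub fixed to the table, 140 x 140 x 45 mm, 4 mm walls, for ferrules that fit. Origin: centre of the underside.
- tub_red: Open red tub fixed to the table, same size, for ferrules that do not fit. Origin: centre of the underside.
- jar_blue: Bystander: blue paint jar, 56 mm across, 70 mm high. Origin: centre of the underside.
- jar_grey: Bystander: grey paint jar, 56 mm across, 70 mm high. Origin: centre of the underside.
- jar_ochre: Bystander: orange paint jar, 56 mm across, 70 mm high. Origin: centre of the underside.
- knife: Bystander: palette knife with a dark wooden handle, 160 mm long, 18 mm wide, lying flat between the rest and the gauge. Origin: its middle, on the table; x along its length.

How it is judged:
On the way, in this order (a step that is already met when the one before it is completed fails the run):
1. the orange handle lies in the black tray, let go (x of handle in the frame of tray between -0.05 and 0.05 m and y of handle in the frame of tray between -0.06 and 0.06 m and height (world z) of handle below 0.03 m and contact force between the fingers and handle below 0.1 N), for 0.2 s.
2. the ferrule lies along the wooden rest, let go (((distance between ferrule_a_mid and rest_seat below 0.015 m and angle between the z axis of ferrule_a_mid and the y axis of rest_seat, either way round below 0.2 rad and contact force between the fingers and ferrule_a below 0.1 N and linear speed of ferrule_a below 0.03 m/s) or (distance between ferrule_b_mid and rest_seat below 0.015 m and angle between the z axis of ferrule_b_mid and the y axis of rest_seat, either way round below 0.2 rad and contact force between the fingers and ferrule_b below 0.1 N and linear speed of ferrule_b below 0.03 m/s))), for 0.2 s.
3. the ferrule is on the gauge pin as far as it goes (within 5 mm) (((y of ferrule_a_mid in the frame of pin_root between 0.03 and 0.045 m and angle between the z axis of ferrule_a_mid and the y axis of pin_root, either way round below 0.2 rad and x of ferrule_a_mid in the frame of pin_root between -0.008 and 0.008 m and z of ferrule_a_mid in the frame of pin_root between -0.008 and 0.008 m) or (y of ferrule_b_mid in the frame of pin_root between 0.03 and 0.065 m and angle between the z axis of ferrule_b_mid and the y axis of pin_root, either way round below 0.2 rad and x of ferrule_b_mid in the frame of pin_root between -0.008 and 0.008 m and z of ferrule_b_mid in the frame of pin_root between -0.008 and 0.008 m))), for 0.1 s.
At the end, for the whole second after the job is handed in: Tested ferrule at rest in its tub (green if it went fully home, red if it stopped short), mid-point inside the walls, below 50 mm; other ferrule upright within 30 mm of the yellow lid's centre; handle in the black tray, its middle within 50 x 60 mm of the tray's centre, below 30 mm (x of handle in the frame of tray between -0.05 and 0.05 m and y of handle in the frame of tray between -0.06 and 0.06 m and height (world z) of handle below 0.03 m and ((x of ferrule_a_mid in the frame of tub_green between -0.066 and 0.066 m and y of ferrule_a_mid in the frame of tub_green between -0.066 and 0.066 m and height (world z) of ferrule_a_mid below 0.05 m and linear speed of ferrule_a below 0.05 m/s and horizontal distance between ferrule_b and lid_yellow below 0.03 m and angle between ferrule_b's own z axis and vertical below 0.15 rad) or (x of ferrule_b_mid in the frame of tub_red between -0.066 and 0.066 m and y of ferrule_b_mid in the frame of tub_red between -0.066 and 0.066 m and height (world z) of ferrule_b_mid below 0.05 m and linear speed of ferrule_b below 0.05 m/s and horizontal distance between ferrule_a and lid_yellow below 0.03 m and angle between ferrule_a's own z axis and vertical below 0.15 rad))); the robot touches nothing.
It fails at once if the blue jar is knocked over or shifted more than 40 mm (distance of jar_blue from where it was at the start of the episode above 0.04 m or angle between jar_blue's own z axis and vertical above 0.5 rad).
It fails at once if the grey jar is knocked over or shifted more than 40 mm (distance of jar_grey from where it was at the start of the episode above 0.04 m or angle between jar_grey's own z axis and vertical above 0.5 rad).
It fails at once if the orange jar is knocked over or shifted more than 40 mm (distance of jar_ochre from where it was at the start of the episode above 0.04 m or angle between jar_ochre's own z axis and vertical above 0.5 rad).
It fails at once if the palette knife is knocked over or shifted more than 40 mm (distance of knife from where it was at the start of the episode above 0.04 m).
It also fails if it takes over 72 s, if anything falls off the work surface, if the arm or the gripper's body presses on something with over 40 N, if the wrist force passes 120 N, or if a joint passes its speed limit or range.

ROBOT

A 7-joint arm with a two-finger parallel gripper is mounted at the origin on the work surface. World frame = base frame: x ahead of the robot, y to its left, z up, the work surface at z = 0. Lengths are in m, angles in rad, forces in N, time in s.
With the tool pointing down it reaches from about 0.4 to 0.85 m from the base axis. Payload 10.4 kg.
Tool frame: the origin (TCP) lies at the very end of the fingers, on their centre line; the grasp point (between the pads) lies 19 mm behind it (manip.grip_point_offset is the distance from the TCP to the grasp point, in m); z points along the fingers, y is the line along which they close (so a half turn about z gives the same grasp; the last joint's range is limited). The gripper opens to 85 mm and grips with 20 to 120 N. Pads are 22 mm wide; open, the fingers measure 114 mm over their backs; the gripper's body (76 mm by 85 mm) begins 54 mm behind the grasp point. The pads swing forward as they close: fully open they stand 13 mm farther back than shut.
Start: joints at [-1.123, 0.332, -0.065, 1.46, 0.022, 1.35, -0.088], TCP at [0.283, 0.557, 0.231] pointing down, gripper open.
Joint ranges: [-2.6, 2.6], [-0.5, 2.12], [-1.47, 1.34], [0.16, 2.42], [-1.27, 4.41], [0.06, 2.06], [-2.6, 2.6]. Speed limits (rad/s): [2.22, 2.22, 2.79, 2.79, 3.14, 3.14, 3.14].

INTERFACE

Orientations are given as a unit quaternion [x, y, z, w].
In Python, from workcell import manip gives the robot as it stands. The module is installed in compiled form; this text tells all that it offers.
- The arm moves only by the tool step_arm, never from a script. Its argument "moves" is a list of rows, each a list of 7 numbers: the closure, from 0 (fully open) to 1 (shut), then the shift along the world's x, y, z in mm, then the turn, a rotation vector about the world's x, y, z in rad. In form: [[grip, tx, ty, tz, ax, ay, az], ...]. A call has 1 to 10 rows; each row is the pose to reach, as a shift and turn from the pose commanded when the call began; what a row does not reach only later rows make up. A row lasts 1/10 s, in which the tool goes at most 50 mm and 8.59 degrees, less where a joint would pass 70% of its speed; a pose out of reach is approached as far as the arm can. A call with a gripper value outside its range is refused whole. The fingers move at their own pace and stop on an object; "grip_force" is the grip in N (left out, the last holds). Time passes only in rows, so rows that repeat a pose let the fingers close. It gives the time, the measured TCP pose, the force, the opening and the grip force at its end, in the units of the state.
- manip.get_obs(): the state, without advancing time (a new reading comes with each control period).
- manip.camera(name): name is "scene" or "side" or "wrist"; returns a dict with "image" (384x512x3 uint8, blue, green, red), "K" (3x3 intrinsics, pixels), "dist_coeffs" ([k1, k2, p1, p2, k3] as OpenCV has them; the pictures are not rectified), "rvec" (rotation vector, rad) and "tvec" (3), from world to camera coordinates, as OpenCV has them; the wrist camera has in their place "mount" (4x4, takes a point from camera to tool coordinates, whose origin is the TCP and whose axes are the flange's). Camera axes: x right, y down, z forward; pixel columns grow to the right and rows downward; lengths in m; the calibration is good to about 2 mm. A picture is of the moment at which its call begins: read the wrist's pose just before it. There is no depth.
- manip.hand_in(): hands the job in; it is judged then, once.
The state is a dict: "clock": time; "joint_pos": joint angles; "joint_velocities": joint speeds; "tau": joint torques, N m; "position": TCP position; "ee_rot": TCP orientation; "ft_force": force on the tool from outside, world axes, zero at the start; "torque": the same for the moment, N m; "grip_width": opening from 0.0 (shut) to 1.0 (fully open); "grasp_force": force on a finger pad.
Only numpy, scipy, OpenCV 4.12 (cv2) and the standard library are available. Lean on these libraries where they do the work, as an engineer would, in place of code of your own. Each camera call takes 0.05 s, during which the arm holds its last target. There are 200 camera calls.

## Working session

There is one attempt and no reset: what is moved stays moved. The work goes in short steps, Python scripts to look and compute and a tool call to move; the robot and the scene stay as the last step left them, time stands still between calls to the robot, and variables do not carry over. Pictures are saved under pics/ and viewed, at most 10 in all, crops included, and the job is handed in when it is done.

Besides the shell and the picture viewer there is one more tool, called after "Emit:" as a command line: name --pt "numbers of a row" for each row, then --argument value for the rest. step_arm: Moves the arm, as the interface text tells. Its arguments: {"type":"object","properties":{"moves":{"type":"array","items":{"type":"array","items":{"type":"number"}}},"grip_force":{"type":"number"}},"required":["moves"]}

```bash
mkdir -p pics; cat > h.py <<'E'
import numpy as np, cv2
from scipy.spatial.transform import Rotation as R
from workcell import manip
def cam(n):
    o=manip.get_obs(); c=manip.camera(n)
    K=np.array(c["K"]);d=np.array(c["dist_coeffs"])
    if n=="wrist":
        T=np.eye(4);T[:3,:3]=R.from_quat(o["ee_rot"]).as_matrix();T[:3,3]=o["position"]
        W=T@np.array(c["mount"]);Rw,C=W[:3,:3],W[:3,3]
    else:
        r=cv2.Rodrigues(np.array(c["rvec"]))[0];Rw=r.T;C=-r.T@np.array(c["tvec"]).ravel()
    return dict(im=np.array(c["image"]),K=K,d=d,R=Rw,C=C)
def ray(c,uv):
    p=cv2.undistortPoints(np.array(uv,float).reshape(-1,1,2),c["K"],c["d"]).reshape(-1,2)
    return np.c_[p,np.ones(len(p))]@c["R"].T
def plane(c,uv,z):
    v=ray(c,uv); return c["C"]+v*((z-c["C"][2])/v[:,2])[:,None]
def proj(c,P):
    P=np.array(P,float).reshape(-1,3)
    r=cv2.Rodrigues(c["R"].T)[0]
    return cv2.projectPoints(P,r,-c["R"].T@c["C"],c["K"],c["d"])[0].reshape(-1,2)
E
python3 - <<'E'
from h import *
import pickle
o=manip.get_obs();print(o)
D={}
for n in("scene","side"):
    D[n]=cam(n);cv2.imwrite(f"pics/{n}0.png",D[n]["im"]);print(n,D[n]["C"],D[n]["R"][:,2])
pickle.dump(D,open("d0.pkl","wb"))
a=np.vstack([cv2.resize(D[n]["im"],None,fx=1,fy=1) for n in D])
E
```

```text
{'clock': 0.0, 'joint_pos': array([-1.12260071,  0.33286537, -0.06468013,  1.46092849,  0.02159259,
        1.34991541, -0.08849919]), 'joint_velocities': array([ 0.00108608, -0.00115335,  0.00077883, -0.00106809,  0.00019446,
        0.00072562,  0.00081443]), 'tau': array([-1.85815312e-03, -6.25454164e+01,  4.78399184e-02, -3.91611993e+01,
        1.60555250e-02,  9.93683352e-03, -6.10950096e-06]), 'position': array([0.28334043, 0.55666369, 0.23052607]), 'ee_rot': array([ 2.33229238e-01,  9.72421523e-01, -6.98107867e-04, -1.33650908e-04]), 'ft_force': array([-0.42767269, -0.10594657,  0.78578882]), 'torque': array([ 0.00518015, -0.01705028, -0.00386938]), 'grasp_force': 0.0, 'grip_width': 1.0011247384549924}
scene [ 1.15926253 -0.56857304  0.63917076] [-0.61834868  0.56633599 -0.54489307]
side [0.41480042 0.69013732 0.53488391] [ 0.13871188 -0.80942619 -0.57060342]
```

View pics/scene0.png

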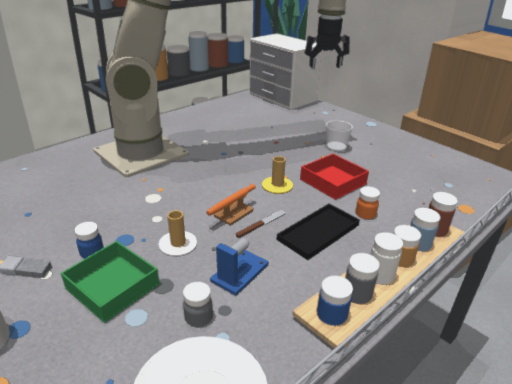

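View pics/side0.png

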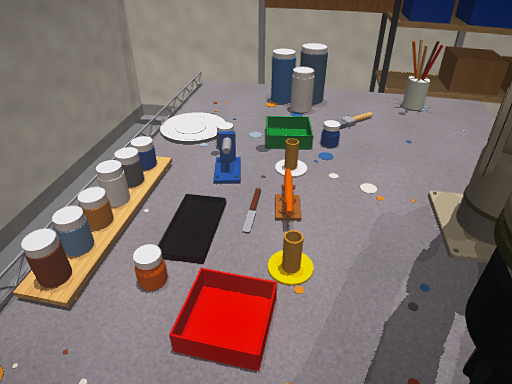

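The scene view shows the white lid at about (178,243) with its ferrule, the yellow lid at (277,185), the rest with the handle at (233,205), the gauge at (240,262), the tray at (319,230), the red tub at (334,176) and the green tub at (110,280). The side view agrees.

```bash
cat > m.py <<'E'
from h import *
import pickle
D=pickle.load(open("d0.pkl","rb"))
def mask(im,lo,hi,box):
    h=cv2.cvtColor(im,cv2.COLOR_BGR2HSV);m=cv2.inRange(h,np.array(lo),np.array(hi))
    k=np.zeros_like(m);x0,y0,x1,y1=box;k[y0:y1,x0:x1]=m[y0:y1,x0:x1]
    n,l,s,c=cv2.connectedComponentsWithStats(k)
    i=1+np.argmax(s[1:,4]); return (l==i).astype(np.uint8)*255
def hull(m):
    c=max(cv2.findContours(m,0,2)[0],key=cv2.contourArea); return c,cv2.convexHull(c)
def quad(m):
    c,h=hull(m); 
    for e in np.arange(.01,.2,.005):
        q=cv2.approxPolyDP(h,e*cv2.arcLength(h,True),True)
        if len(q)<=4: return q.reshape(-1,2)
E
python3 - <<'E'
from m import *
np.set_printoptions(precision=4,suppress=True)
A={"scene":{"white":((0,0,170),(180,60,255),(150,225,205,262),.006),
 "yellow":((22,150,120),(34,255,255),(255,170,300,200),.006),
 "tray":((0,0,0),(180,255,45),(270,200,370,260),.018),
 "red":((0,150,60),(6,255,255),(290,150,375,200),.045),
 "green":((50,100,30),(80,255,255),(50,235,170,320),.045),
 "handle":((5,200,120),(14,255,255),(200,175,262,222),.0486),
 "gauge":((105,150,40),(125,255,255),(200,225,275,295),.012)},
"side":{"white":((0,0,150),(180,60,255),(270,150,312,180),.006),
 "yellow":((22,150,120),(34,255,255),(262,240,320,290),.006),
 "tray":((0,0,0),(180,255,45),(155,185,230,265),.018),
 "red":((0,150,60),(6,255,255),(160,260,285,370),.045),
 "green":((50,100,30),(80,255,255),(255,110,320,155),.045),
 "handle":((5,200,120),(14,255,255),(275,165,305,225),.0486),
 "gauge":((105,150,40),(125,255,255),(205,120,250,190),.012)}}
for n in A:
  c=D[n];v=c["im"].copy()
  for k,(lo,hi,b,z) in A[n].items():
    m=mask(c["im"],lo,hi,b);q=quad(m);cc,hh=hull(m)
    if k in("white","yellow"):
      # ellipse bounds on plane
      P=plane(c,hh.reshape(-1,2),z)[:,:2].astype(np.float32)
      (x,y),r=cv2.minEnclosingCircle(P);print(n,k,x,y,"r",r)
    else:
      P=plane(c,q,z)
      print(n,k,"sides",np.linalg.norm(np.roll(P,-1,0)-P,axis=1),"ctr",P.mean(0)[:2]);print(np.c_[q,P[:,:2]])
    cv2.drawContours(v,[cc],-1,(255,0,255),1)
  cv2.imwrite(f"pics/{n}_m.png",v)
a=[cv2.resize(cv2.imread(f"pics/{n}_m.png")[y:y+200,x:x+330],None,fx=2.2,fy=1.5) for n,x,y in(("scene",45,140),("side",0,0))]
a=cv2.imread("pics/scene_m.png")[150:325,45:380];cv2.imwrite("pics/sm.png",cv2.resize(a,(800,418)))
E
```

```text
scene white 0.47121086716651917 -0.1678478717803955 r 0.04680190235376358
scene yellow 0.43656209111213684 0.20603863894939423 r 0.03212174400687218
scene tray sides [0.2041 0.0955 0.1987 0.095 ] ctr [0.6649 0.1102]
[[358.     220.       0.7058   0.2144]
 [308.     258.       0.7192   0.0107]
 [277.     238.       0.6237   0.0088]
 [327.     205.       0.611    0.2071]]
scene red sides [0.1859 0.1245 0.193  0.1321] ctr [0.5493 0.3107]
[[367.     171.       0.5975   0.3998]
 [336.     198.       0.6292   0.2166]
 [301.     179.       0.5048   0.2187]
 [333.     154.       0.4656   0.4077]]
scene green sides [0.173  0.128  0.1654 0.1338] ctr [ 0.5178 -0.3597]
[[116.     241.       0.4231  -0.2957]
 [158.     283.       0.5961  -0.294 ]
 [101.     319.       0.6086  -0.4213]
 [ 62.     272.       0.4433  -0.428 ]]Traceback (most recent call last):
  File "<stdin>", line 20, in <module>
  File "m.py", line 8, in mask
    i=1+np.argmax(s[1:,4]); return (l==i).astype(np.uint8)*255
        ~~~~~~~~~^^^^^^^^^
    return _wrapfunc(a, 'argmax', axis=axis, out=out, **kwds)
    return bound(*args, **kwds)
ValueError: attempt to get argmax of an empty sequence
```

```bash
python3 - <<'E'
from m import *
np.set_printoptions(precision=4,suppress=True)
for n,p in(("scene",(225,203)),("scene",(228,265)),("side",(290,190)),("side",(226,150)),("scene",(232,215)),("scene",(240,243))):
    h=cv2.cvtColor(D[n]["im"],cv2.COLOR_BGR2HSV);print(n,p,h[p[1],p[0]])
A={"scene":{ "handle":((4,215,100),(14,255,255),(200,180,262,222),.0486),
 "gauge":((105,120,30),(125,255,255),(205,225,275,295),.012)},
"side":{"handle":((0,215,100),(14,255,255),(275,165,305,225),.0486),
 "gauge":((105,120,30),(125,255,255),(205,120,250,190),.012)}}
for n in A:
  c=D[n];v=c["im"].copy()
  for k,(lo,hi,b,z) in A[n].items():
    try: m=mask(c["im"],lo,hi,b)
    except Exception: print(n,k,"none");continue
    cc,hh=hull(m)
    if k=="handle":
      r=cv2.minAreaRect(cc);bx=cv2.boxPoints(r);s=np.linalg.norm(np.roll(bx,-1,0)-bx,axis=1)
      i=np.argmin(s);e=np.array([(bx[i]+bx[(i+1)%4])/2,(bx[(i+2)%4]+bx[(i+3)%4])/2])
      P=plane(c,e,z);print(n,k,e,P[:,:2],P.mean(0)[:2],np.linalg.norm(P[1]-P[0]))
    else:
      print(n,cv2.approxPolyDP(hh,2,True).reshape(-1,2).tolist())
    cv2.drawContours(v,[cc],-1,(255,0,255),1)
  cv2.imwrite(f"pics/{n}_m.png",v)
a=cv2.resize(cv2.imread("pics/scene_m.png")[170:300,140:300],(640,520));cv2.imwrite("pics/sm.png",a)
E
```

```text
scene (225, 203) [ 11 180 191]
scene (228, 265) [108 149  94]
side (290, 190) [ 13 255 235]
side (226, 150) [130   8  92]
scene (232, 215) [ 14 128 102]
scene (240, 243) [111  10 186]
scene handle none
scene [[219, 244], [245, 250], [267, 261], [266, 265], [235, 294], [211, 280]]
side handle [[289. 169.]
 [289. 211.]] [[ 0.4693 -0.0849]
 [ 0.4516  0.0832]] [ 0.4604 -0.0009] 0.16898583413447138
side [[234, 131], [239, 157], [239, 182], [214, 182], [219, 131]]
```

View pics/sm.png

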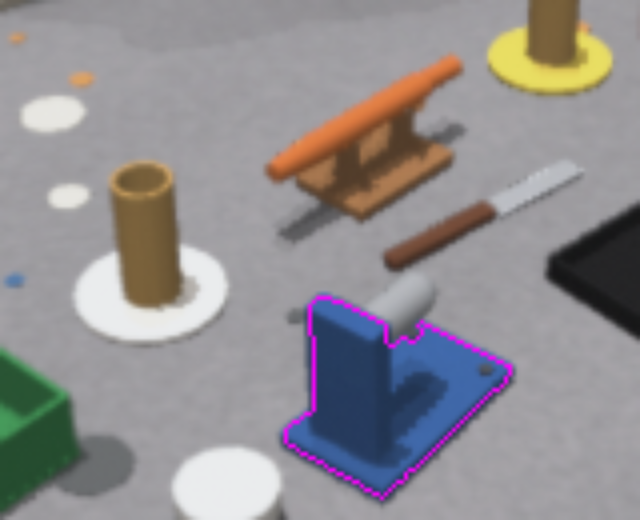

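The contour fits the gauge, and the pin points up and to the right (about +y), the same way as the handle. Side-view handle length measures 0.169 m against 0.170 m, so its pose is good. Next I move above the rest and look with the wrist camera.

Emit:
step_arm --pt "0 177 -557 140 0 0 -1.0" --pt "0 177 -557 140 0 0 -1.0" --pt "0 177 -557 140 0 0 -1.0" --pt "0 177 -557 140 0 0 -1.0" --pt "0 177 -557 140 0 0 -1.0" --pt "0 177 -557 140 0 0 -1.0" --pt "0 177 -557 140 0 0 -1.0" --pt "0 177 -557 140 0 0 -1.0" --pt "0 177 -557 140 0 0 -1.0" --pt "0 177 -557 140 0 0 -1.0"

```text
clock: 1.1
position: [0.4308, 0.0915, 0.3482]
ee_rot: [0.671, 0.742, 0.0, -0.0]
ft_force: [1.5, 0.6, 0.3]
grip_width: 0.999
grasp_force: 0.0
```

Emit:
step_arm --pt "0 35 -110 27 0 0 0" --pt "0 35 -110 27 0 0 0" --pt "0 35 -110 27 0 0 0" --pt "0 35 -110 27 0 0 0" --pt "0 35 -110 27 0 0 0"

```text
clock: 1.6
position: [0.4656, -0.0159, 0.3744]
ee_rot: [0.671, 0.742, -0.0, -0.0]
ft_force: [-0.2, 0.7, 0.1]
grip_width: 0.997
grasp_force: 0.0
```

```bash
python3 - <<'E'
from m import *
o=manip.get_obs();print(o["clock"],o["position"],o["ee_rot"],o["joint_pos"],R.from_quat(o["ee_rot"]).as_matrix()[:,1:])
c=cam("wrist");D["w1"]=c;pickle.dump(D,open("d0.pkl","wb"));cv2.imwrite("pics/w1.png",c["im"]);print(c["C"],c["R"])
E
```

```text
1.6 [ 0.46555204 -0.01591136  0.37443622] [ 6.70911727e-01  7.41537156e-01 -1.47917935e-04 -2.81880112e-04] [-0.63712798 -0.10219352  0.53059337  1.62977361  0.05144551  1.60059716
 -0.00739026] [[ 9.95011864e-01 -6.16528908e-04]
 [ 9.97548659e-02  1.58860055e-04]
 [-5.97606635e-04 -9.99999797e-01]]
[0.45763171 0.06756281 0.51634365] [[ 9.95000806e-01  9.44604067e-02  3.24133848e-02]
 [ 9.98668906e-02 -9.41167115e-01 -3.22848364e-01]
 [ 1.00241087e-05  3.24471406e-01 -9.45895505e-01]]
```

View pics/w1.png

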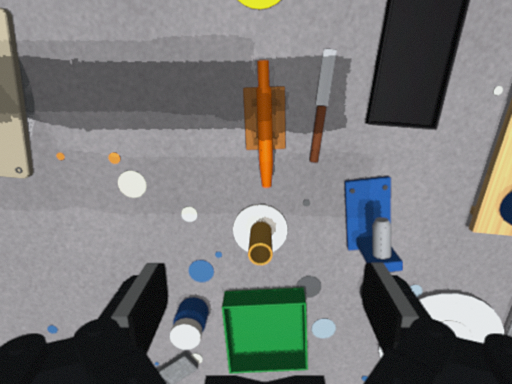

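The wrist view shows the handle in the rest at (265,120), the white lid at (260,230), the gauge base at (375,220) with the pin at (382,238), the tray at (415,60), the knife at (320,105) and the green tub at (265,330). I'll measure these now.

```bash
python3 - <<'E'
from m import *
np.set_printoptions(precision=4,suppress=True)
c=D["w1"];im=c["im"]
h=cv2.cvtColor(im,cv2.COLOR_BGR2HSV)
for p in((265,120),(250,140),(355,230),(382,240),(378,210),(390,264),(410,60),(382,225)):print(p,h[p[1],p[0]])
def rect(name,lo,hi,b,z,op=0):
    m=mask(im,lo,hi,b); cc,hh=hull(m)
    P=plane(c,hh.reshape(-1,2)+0.0,z)[:,:2].astype(np.float32)
    (x,y),(w,hh2),a=cv2.minAreaRect(P);print(name,"ctr",x,y,"size",w,hh2,"ang",a); return P
rect("handle",(5,220,100),(16,255,255),(250,50,280,195),.0486)
rect("restbase",(8,120,60),(20,255,255),(238,75,292,160),.010)
rect("green",(50,100,30),(80,255,255),(215,280,312,380),.045)
P=rect("tray",(0,0,0),(180,255,45),(360,0,475,135),.018)
m=mask(im,(0,0,150),(180,60,255),(228,200,290,262));P=plane(c,hull(m)[1].reshape(-1,2),.006)[:,:2].astype(np.float32);print("white",cv2.minEnclosingCircle(P))
m=mask(im,(100,120,30),(125,255,255),(335,170,410,275));q=cv2.approxPolyDP(hull(m)[1],2,True).reshape(-1,2);print("gauge",np.c_[q,plane(c,q,.012)[:,:2],plane(c,q,.098)[:,:2]])
m=mask(im,(0,0,100),(180,40,255),(370,210,398,262));r=cv2.minAreaRect(hull(m)[0]);print("pin",r)
bx=cv2.boxPoints(r);print(plane(c,bx,.075)[:,:2])
m=mask(im,(10,100,40),(24,255,255),(245,215,277,268));r=hull(m)[1].reshape(-1,2);print("ferr bbox",cv2.boundingRect(r))
cv2.imwrite("pics/g.png",cv2.resize(im[165:280,235:410],(788,518),interpolation=cv2.INTER_CUBIC))
E
```

```text
(265, 120) [ 14 239 143]
(250, 140) [ 15 168 182]
(355, 230) [107 192 166]
(382, 240) [111   9 191]
(378, 210) [107 190 106]
(390, 264) [107 190 184]
(410, 60) [140  18  42]
(382, 225) [113  11 188]
handle ctr 0.46413856744766235 0.004115089774131775 size 0.019187776371836662 0.16671931743621826 ang 7.32466983795166
restbase ctr 0.46277305483818054 0.011164654046297073 size 0.05777742713689804 0.119819775223732 ang 6.84361457824707
green ctr 0.4995179772377014 -0.3358188569545746 size 0.1380940079689026 0.1677802950143814 ang 9.099934577941895
tray ctr 0.6563949584960938 0.10174206644296646 size 0.10216955840587616 0.16091269254684448 ang 1.0975435972213745
white ((0.4716936945915222, -0.17407135665416718), 0.07309720665216446)
gauge [[345.     181.       0.5959  -0.0698   0.5724  -0.0464]
 [390.     178.       0.6633  -0.0583   0.6282  -0.0368]
 [400.     270.       0.7146  -0.2146   0.6708  -0.1665]
 [389.     271.       0.6968  -0.2185   0.656   -0.1697]
 [367.     262.       0.657   -0.2054   0.623   -0.1589]
 [348.     248.       0.621   -0.183    0.5931  -0.1402]]
pin ((385.5, 234.0), (48.0, 23.0), 90.0)
[[ 0.6258 -0.09  ]
 [ 0.6572 -0.0868]
 [ 0.6738 -0.1603]
 [ 0.6409 -0.1638]]
ferr bbox (248, 222, 25, 43)
```

View pics/g.png

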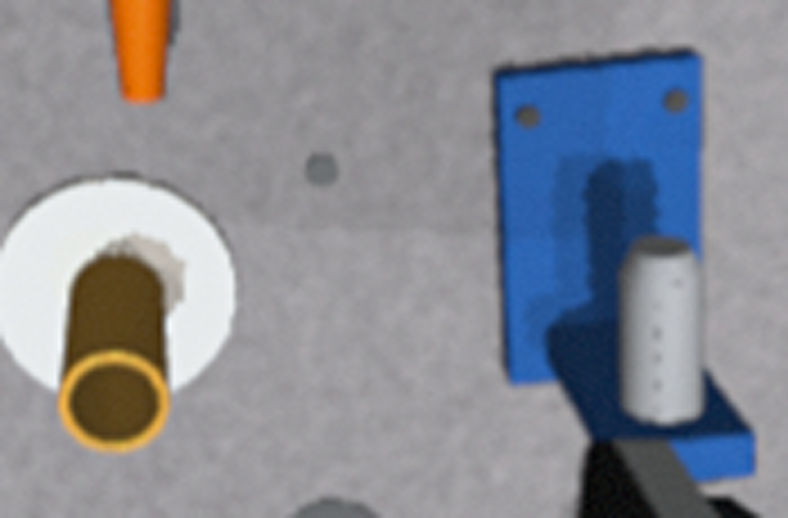

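```bash
python3 - <<'E'
from m import *
np.set_printoptions(precision=4,suppress=True)
c=D["w1"];im=c["im"];h=cv2.cvtColor(im,cv2.COLOR_BGR2HSV)
m=cv2.inRange(h,(5,100,40),(22,255,255))
for x in(245,247,249,281,283,285):
    r=np.where(m[80:165,x])[0]+80
    if len(r): print(x,r.min(),r.max(),plane(c,[[x,r.min()],[x,r.max()+1]],.01)[:,:2].ravel())
for y in (100,130): 
    r=np.where(m[y,235:295])[0]+235;print(y,r.min(),r.max(),plane(c,[[r.min(),y],[r.max()+1,y]],.01)[:,:2].ravel())
s=D["scene"];print(plane(s,[[230.5,224.2],[253.2,208.7]],0.0))
print("tub g scene corners",plane(s,[[116,241],[158,283]],.045)[:,:2])
# triangulate gauge pin root in wrist plane 75
print(plane(c,[[381.5,218.5],[382.1,256.5]],.075))
E
```

```text
245 88 133 [ 0.4316  0.0508  0.4368 -0.0136]
247 88 149 [ 0.4344  0.0511  0.4417 -0.0371]
249 88 149 [ 0.4372  0.0514  0.4447 -0.0368]
281 87 148 [ 0.4821  0.0572  0.4923 -0.0305]
283 86 148 [ 0.4847  0.0588  0.4953 -0.0302]
100 244 284 [0.4315 0.0344 0.4898 0.0403]
130 245 284 [ 0.4363 -0.0078  0.4949 -0.0019]
[[ 0.4924 -0.0241  0.    ]
 [ 0.4785  0.0655 -0.    ]]
tub g scene corners [[ 0.4231 -0.2957]
 [ 0.5961 -0.294 ]]
[[ 0.6387 -0.1015  0.075 ]
 [ 0.652  -0.1602  0.075 ]]
```

Emit:
step_arm --pt "0 -3 25 -50 0 0 0.02" --pt "0 -3 25 -150 0 0 0.02" --pt "0 -3 25 -260 0 0 0.02" --pt "0 -3 25 -260 0 0 0.02" --pt "0 -3 25 -260 0 0 0.02" --pt "0 -3 25 -260 0 0 0.02" --pt "0 -3 25 -300 0 0 0.02" --pt "0 -3 25 -337 0 0 0.02" --pt "0 -3 25 -337 0 0 0.02" --pt "0 -3 25 -337 0 0 0.02"

```text
clock: 2.65
position: [0.4623, 0.0093, 0.0381]
ee_rot: [0.663, 0.749, -0.001, -0.0]
ft_force: [1.2, 0.5, 1.0]
grip_width: 1.0
grasp_force: 0.0
```

Emit:
step_arm --grip_force 30 --pt "1 0 0 0 0 0 0" --pt "1 0 0 0 0 0 0" --pt "1 0 0 0 0 0 0" --pt "1 0 0 0 0 0 0" --pt "1 0 0 0 0 0 0" --pt "1 0 0 0 0 0 0" --pt "1 0 0 0 0 0 0" --pt "1 0 0 0 0 0 0"

```text
clock: 3.45
position: [0.463, 0.0087, 0.0383]
ee_rot: [0.663, 0.748, 0.0, -0.0]
ft_force: [-3.6, 0.1, 6.6]
grip_width: 0.218
grasp_force: 29.1
```

Emit:
step_arm --pt "1 0 0 40 0 0 0" --pt "1 0 0 90 0 0 0" --pt "1 50 26 90 0 0 -0.05" --pt "1 100 53 90 0 0 -0.05" --pt "1 150 80 90 0 0 -0.05" --pt "1 200 106 90 0 0 -0.05" --pt "1 200 106 90 0 0 -0.05" --pt "1 200 106 90 0 0 -0.05"

```text
clock: 4.25
position: [0.6645, 0.1172, 0.1264]
ee_rot: [0.681, 0.732, -0.0, 0.0]
ft_force: [-1.4, -0.7, -0.7]
grip_width: 0.219
grasp_force: 29.7
```

```bash
python3 - <<'E'
from m import *
o=manip.get_obs();print(o["clock"],o["position"],o["grip_width"],o["ft_force"])
c=cam("wrist");D["w2"]=c;D["s2"]=cam("scene");D["d2"]=cam("side");pickle.dump(D,open("d0.pkl","wb"))
cv2.imwrite("pics/w2.png",np.hstack([c["im"],D["s2"]["im"][130:,150:420][:, :].copy()*0+0]) if 0 else cv2.resize(np.vstack([np.hstack([c["im"],D["d2"]["im"]]),]),(800,300)))
E
```

```text
4.25 [0.66448125 0.11718539 0.12640961] 0.21875722643866016 [-1.41010334 -0.67819052 -0.70043293]
```

View pics/w2.png

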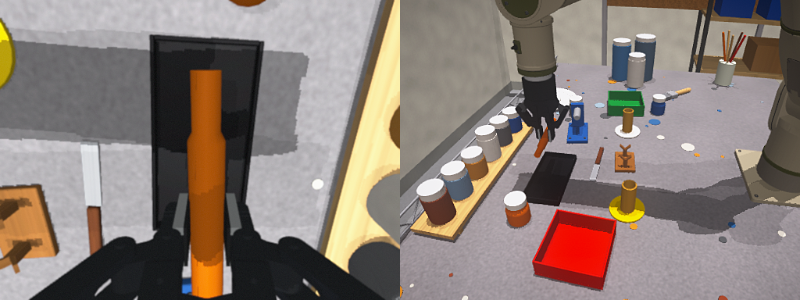

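The wrist view shows the handle held over the tray, whose far corners are at about (192,45) and (337,51) in full pixels. The side view shows the rest now empty, with the upright white-lid and yellow-lid ferrules undisturbed.

```bash
python3 - <<'E'
from m import *
np.set_printoptions(precision=4,suppress=True)
c=D["w2"];print("tray far",plane(c,[[192,45],[337,51]],.018)[:,:2])
s=D["s2"];h=cv2.cvtColor(s["im"],cv2.COLOR_BGR2HSV)
# rest in scene/side/w1: base
for n in("s2","d2"):
    c=D[n];b=(205,180,270,230) if n=="s2" else (270,180,310,225)
    h=cv2.cvtColor(c["im"],cv2.COLOR_BGR2HSV);print(n,h[(218,208)[n=="d2"],(231,288)[n=="d2"]])
    m=mask(c["im"],(5,80,30),(20,255,255),b);hh=hull(m)[1];q=cv2.approxPolyDP(hh,1.5,True).reshape(-1,2)
    print(np.c_[q,plane(c,q,0)[:,:2],plane(c,q,.010)[:,:2],plane(c,q,.0485)[:,:2]])
cv2.imwrite("pics/rest.png",np.hstack([cv2.resize(D["s2"]["im"][180:235,195:275],(400,275),interpolation=2),cv2.resize(D["d2"]["im"][165:230,250:340],(381,275),interpolation=2)]))
E
```

```text
tray far [[0.609  0.2174]
 [0.7063 0.2209]]
s2 [ 13 132 155]
[[252.     208.       0.4739   0.0653   0.4847   0.0554   0.5259   0.0172]
 [251.     211.       0.4826   0.054    0.4932   0.0442   0.534    0.0067]
 [230.     224.       0.491   -0.0245   0.5014  -0.033    0.5417  -0.0658]
 [214.     215.       0.434   -0.0311   0.4453  -0.0395   0.489   -0.0719]
 [222.     201.       0.396    0.0257   0.408    0.0164   0.454   -0.0194]
 [237.     192.       0.3875   0.0865   0.3996   0.0762   0.446    0.0368]]
d2 [ 11 140  95]
[[294.     185.       0.4538  -0.087    0.453   -0.0725   0.4502  -0.0166]
 [299.     195.       0.4373  -0.0455   0.4369  -0.0317   0.4353   0.0212]
 [300.     220.       0.427    0.0505   0.4268   0.0625   0.4259   0.1085]
 [275.     219.       0.4837   0.0574   0.4824   0.0692   0.4774   0.1148]
 [275.     195.       0.4964  -0.0345   0.4948  -0.0209   0.489    0.0312]
 [282.     184.       0.485   -0.0858   0.4837  -0.0713   0.4787  -0.0155]]
```

Emit:
step_arm --pt "1 0 0 -50 0 0 0" --pt "1 0 0 -90 0 0 0" --pt "1 0 0 -110 0 0 0" --pt "1 0 0 -115 0 0 0" --pt "1 0 0 -115 0 0 0"

```text
clock: 4.9
position: [0.6623, 0.114, 0.0132]
ee_rot: [0.682, 0.731, -0.0, -0.0]
ft_force: [-0.1, -0.7, -0.1]
grip_width: 0.219
grasp_force: 29.7
```

View pics/rest.png

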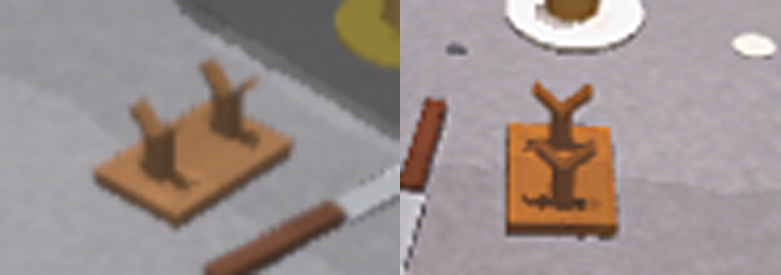

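The crops show an empty rest with narrow Y forks on a brown base. Its centre is near (0.461, 0.013), yaw about 7.5°. The handle is low in the tray, so I release it with a partial opening and go up.

Emit:
step_arm --pt "0.55 0 0 0 0 0 0" --pt "0.55 0 0 0 0 0 0" --pt "0.55 0 0 0 0 0 0" --pt "0.55 0 0 40 0 0 0" --pt "0.55 0 0 90 0 0 0" --pt "0 0 0 140 0 0 0" --pt "0 -30 -15 190 0 0 0" --pt "0 -40 -60 230 0 0 0" --pt "0 -45 -65 230 0 0 0" --pt "0 -45 -65 230 0 0 0"

```text
clock: 5.9
position: [0.6183, 0.0455, 0.247]
ee_rot: [0.684, 0.73, 0.002, 0.002]
ft_force: [-0.0, -0.6, 0.4]
grip_width: 0.999
grasp_force: 0.0
```

```bash
python3 - <<'E'
from m import *
np.set_printoptions(precision=4,suppress=True)
o=manip.get_obs();print(o["clock"],o["position"],o["ee_rot"],o["joint_pos"])
c=cam("wrist");D["w3"]=c;pickle.dump(D,open("d0.pkl","wb"))
cv2.imwrite("pics/w3.png",c["im"])
E
```

```text
5.9 [0.6183 0.0455 0.247 ] [0.6838 0.7297 0.0023 0.0019] [-0.5955  0.3361  0.5772  1.4862 -0.1853  1.3681  0.0572]
```

View pics/w3.png

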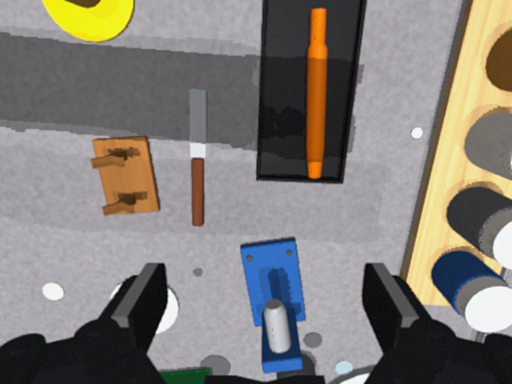

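The handle lies in the tray at (317,95). The rest base corners are near (93,140), (146,137), (158,211) and (104,216), and the gauge pin runs from (273,302) to (280,350).

```bash
python3 - <<'E'
from m import *
np.set_printoptions(precision=4,suppress=True)
c=D["w3"];im=c["im"]
m=mask(im,(5,80,30),(22,255,255),(85,130,165,222));q=cv2.approxPolyDP(hull(m)[1],2,True).reshape(-1,2)
P=plane(c,q,.01)[:,:2];print("rest",np.c_[q,P]); r=cv2.minAreaRect(P.astype(np.float32));print(r)
m=mask(im,(100,100,20),(125,255,255),(230,230,312,375));q=cv2.approxPolyDP(hull(m)[1],1.5,True).reshape(-1,2)
print("gauge",np.c_[q,plane(c,q,.012)[:,:2],plane(c,q,.098)[:,:2]])
h=cv2.cvtColor(im,cv2.COLOR_BGR2HSV)
pm=cv2.inRange(h,(0,0,90),(180,60,255))
for y in range(296,356,4):
    r=np.where(pm[y,255:300])[0]+255
    if len(r): 
        e=plane(c,[[r.min(),y],[r.max()+1,y]],.075)[:,:2];print(y,r.min(),r.max(),e.ravel(),"mid",e.mean(0),"w",np.linalg.norm(e[1]-e[0]))
# V fork tips in w1? ferrule w1 top rim ellipse, plane .086
c=D["w1"];h=cv2.cvtColor(c["im"],cv2.COLOR_BGR2HSV)
m=mask(c["im"],(12,100,150),(26,255,255),(240,230,280,270));r=cv2.minEnclosingCircle(plane(c,hull(m)[1].reshape(-1,2)+.5,.086)[:,:2].astype(np.float32));print("ferrule top",r)
m=mask(c["im"],(0,0,150),(180,50,255),(230,200,290,258));P=plane(c,hull(m)[1].reshape(-1,2)+.5,.006)[:,:2];print("lid",P.min(0),P.max(0),(P.min(0)+P.max(0))/2)
E
```

```text
rest [[146.     136.       0.4885   0.0599]
 [158.     210.       0.4984  -0.0272]
 [105.     215.       0.4361  -0.0374]
 [ 91.     162.       0.4261   0.0264]
 [ 92.     141.       0.4296   0.0503]]
((0.46230944991111755, 0.011227317154407501), (0.06679888069629669, 0.08803743869066238), 8.847627639770508)
gauge [[293.     238.       0.6615  -0.053    0.6503  -0.0115]
 [305.     317.       0.6879  -0.1671   0.6707  -0.0995]
 [303.     367.       0.6935  -0.2503   0.675   -0.1638]
 [297.     370.       0.6856  -0.2561   0.6689  -0.1682]
 [264.     372.       0.6396  -0.2625   0.6334  -0.1731]
 [240.     248.       0.5975  -0.0706   0.6009  -0.0251]
 [246.     244.       0.6047  -0.0647   0.6064  -0.0205]]
300 272 272 [ 0.6373 -0.0979  0.6384 -0.0978] mid [ 0.6379 -0.0979] w 0.001084645906571688
304 266 282 [ 0.6312 -0.1034  0.6497 -0.1023] mid [ 0.6404 -0.1028] w 0.01851741043824853
308 265 284 [ 0.6304 -0.1086  0.6523 -0.1073] mid [ 0.6413 -0.1079] w 0.021877422147998017
312 264 285 [ 0.6297 -0.1139  0.6538 -0.1124] mid [ 0.6417 -0.1131] w 0.024166991755284736
316 264 286 [ 0.63   
[... 321 characters left out ...]
0.050276219750744006
332 255 299 [ 0.6213 -0.141   0.6717 -0.138 ] mid [ 0.6465 -0.1395] w 0.05049129469694574
336 255 299 [ 0.6216 -0.1465  0.6722 -0.1434] mid [ 0.6469 -0.1449] w 0.05070770136129606
340 255 299 [ 0.6219 -0.152   0.6728 -0.1489] mid [ 0.6473 -0.1504] w 0.050925452283737134
344 255 299 [ 0.6222 -0.1575  0.6733 -0.1544] mid [ 0.6478 -0.156 ] w 0.051144560218192726
348 255 289 [ 0.6226 -0.1631  0.6624 -0.1607] mid [ 0.6425 -0.1619] w 0.039948183287379715
352 255 283 [ 0.6229 -0.1687  0.6561 -0.1668] mid [ 0.6395 -0.1677] w 0.03324060547329178
ferrule top ((0.47526973485946655, -0.16864055395126343), 0.01774444431066513)
lid [ 0.4225 -0.2235] [ 0.5282 -0.1166] [ 0.4753 -0.1701]
```

```bash
python3 - <<'E'
from h import *
np.set_printoptions(precision=4,suppress=True)
q=manip.get_obs()["ee_rot"]
y=np.radians(6.5);c=np.array([np.cos(y),np.sin(y),0])
D0=R.from_matrix(np.c_[np.cross(c,[0,0,-1]),c,[0,0,-1]])
for t in(-45,45,0): T=R.from_rotvec(np.radians(t)*c)*D0;print(t,(T*R.from_quat(q).inv()).as_rotvec(),T.as_quat(),T.as_matrix()[:,2])
E
```

```text
-45 [-0.7836 -0.0677  0.0422] [ 0.6152  0.6893 -0.2548  0.2855] [ 0.08   -0.7026 -0.7071]
45 [0.7809 0.0742 0.045 ] [ 0.6152  0.6893  0.2548 -0.2855] [-0.08    0.7026 -0.7071]
0 [-0.0014  0.0034  0.046 ] [0.6659 0.7461 0.     0.    ] [ 0.  0. -1.]
```

Emit:
step_arm --pt "0 -50 -30 20 0 0 0" --pt "0 -100 -60 20 -0.1 0 0.03" --pt "0 -152 -138 20 -0.78 -0.07 0.05" --pt "0 -152 -138 20 -0.78 -0.07 0.05" --pt "0 -152 -138 20 -0.78 -0.07 0.05" --pt "0 -152 -138 20 -0.78 -0.07 0.05" --pt "0 -152 -138 20 -0.78 -0.07 0.05" --pt "0 -152 -138 20 -0.78 -0.07 0.05" --pt "0 -152 -138 20 -0.78 -0.07 0.05"

```text
clock: 6.85
position: [0.4659, -0.0879, 0.2625]
ee_rot: [0.612, 0.693, -0.254, 0.283]
ft_force: [0.0, 0.1, 1.1]
grip_width: 0.998
grasp_force: 0.0
```

```bash
cat > rot.py <<'E'
from h import *
import sys
np.set_printoptions(precision=4,suppress=True)
o=manip.get_obs();q=R.from_quat(o["ee_rot"])
y=np.radians(float(sys.argv[1]));t=float(sys.argv[2]);c=np.array([np.cos(y),np.sin(y),0])
T=R.from_rotvec(np.radians(t)*c)*R.from_matrix(np.c_[np.cross(c,[0,0,-1]),c,[0,0,-1]])
print(o["clock"],o["position"],o["joint_pos"],"turn",(T*q.inv()).as_rotvec(),"axes now",q.as_matrix()[:,1],q.as_matrix()[:,2])
E
python3 rot.py 6.5 -45
```

```text
6.85 [ 0.4659 -0.0879  0.2625] [-0.8524  0.014   0.4271  1.9808  0.7339  1.4735 -0.5003] turn [-0.0034 -0.0062 -0.0081] axes now [ 0.9926  0.1213 -0.0058] [ 0.0813 -0.6995 -0.71  ]
```

Emit:
step_arm --pt "0 0 -5 -50 0 0 0" --pt "0 0 -5 -100 0 0 0" --pt "0 0 -5 -140 0 0 0" --pt "0 0 -5 -140 0 0 0" --pt "0 3 -35 -170 0 0 0" --pt "0 6 -64 -199 0 0 0" --pt "0 8 -80 -215 0 0 0" --pt "0 10 -92 -228 0 0 0" --pt "0 10 -92 -228 0 0 0" --pt "0 10 -92 -228 0 0 0"

```text
clock: 7.85
position: [0.4771, -0.1802, 0.0367]
ee_rot: [0.613, 0.692, -0.254, 0.285]
ft_force: [-0.3, 0.0, 0.2]
grip_width: 1.001
grasp_force: 0.0
```

```bash
python3 - <<'E'
from m import *
o=manip.get_obs();print(o["clock"],o["position"],o["ft_force"])
c=cam("wrist");D["w4"]=c;D["s4"]=cam("scene");pickle.dump(D,open("d0.pkl","wb"))
cv2.imwrite("pics/w4.png",np.hstack([cv2.resize(c["im"],(400,300)),cv2.resize(D["s4"]["im"][140:290,100:300],(400,300))]))
E
```

```text
7.85 [ 0.47710545 -0.18017392  0.03665443] [-0.31853997  0.01157201  0.17050756]
```

View pics/w4.png

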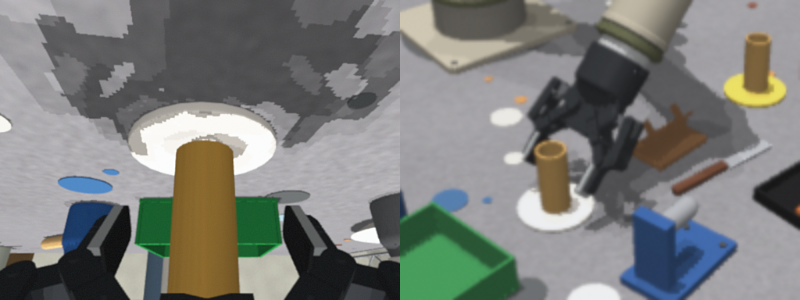

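The ferrule stands between the fingers, centred at about (205,220), and nothing is touching. Closing.

Emit:
step_arm --grip_force 40 --pt "1 0 0 0 0 0 0" --pt "1 0 0 0 0 0 0" --pt "1 0 0 0 0 0 0" --pt "1 0 0 0 0 0 0" --pt "1 0 0 0 0 0 0" --pt "1 0 0 0 0 0 0" --pt "1 0 0 50 0 0 0" --pt "1 0 0 100 0 0 0" --pt "1 0 0 150 0 0 0" --pt "1 0 0 150 0 0 0"

```text
clock: 8.95
position: [0.4781, -0.1803, 0.1898]
ee_rot: [0.614, 0.692, -0.251, 0.286]
ft_force: [0.8, 0.2, -3.3]
grip_width: 0.399
grasp_force: 40.6
```

```bash
python3 - <<'E'
from m import *
np.set_printoptions(precision=4,suppress=True)
o=manip.get_obs();print(o["clock"],o["position"],o["grip_width"],o["joint_pos"])
for n in("side","scene"):
  c=cam(n);D[n+"5"]=c
  h=cv2.cvtColor(c["im"],cv2.COLOR_BGR2HSV)
  print(n,proj(c,[[.475,-.169,.196]]))
pickle.dump(D,open("d0.pkl","wb"))
a=proj(D["side5"],[[.475,-.169,.196]])[0].astype(int);b=proj(D["scene5"],[[.475,-.169,.196]])[0].astype(int)
f=lambda im,p:cv2.resize(im[max(p[1]-60,0):max(p[1]-60,0)+120,p[0]-80:p[0]+80],(400,300))
cv2.imwrite("pics/w5.png",np.hstack([f(D["side5"]["im"],a),f(D["scene5"]["im"],b)]))
E
python3 rot.py 6.5 45
```

```text
8.95 [ 0.4781 -0.1803  0.1898] 0.3989308509854294 [-0.7375  0.0846  0.53    2.0888  0.8024  1.1997 -0.4789]
side [[293.4813 100.9741]]
scene [[171.2463 172.0771]]
9.05 [ 0.476  -0.1801  0.1851] [-0.7372  0.0914  0.529   2.0947  0.8008  1.1947 -0.4817] turn [ 1.5561  0.181  -0.0079] axes now [ 0.9927  0.1205 -0.0027] [ 0.083  -0.6992 -0.71  ]
```

View pics/w5.png

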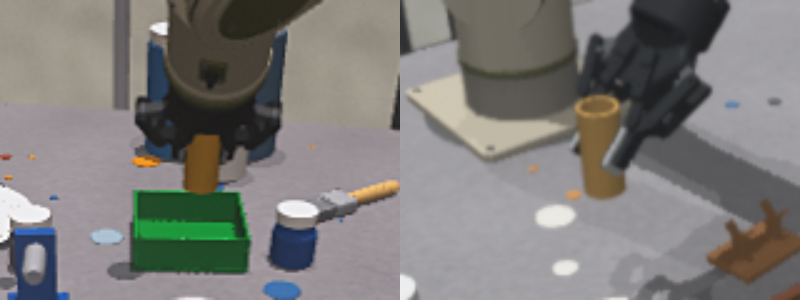

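The lifted ferrule is held upright, mid-length. My picture allowance is now used up, so from here I'll check by measurement only. Next I rotate it 90° on the way to the rest.

Emit:
step_arm --pt "1 -5 40 40 0.15 0.02 0" --pt "1 -8 80 50 0.3 0.035 0" --pt "1 -10 120 50 0.45 0.05 0" --pt "1 -12 160 50 0.6 0.07 0" --pt "1 -15 200 50 0.75 0.087 0" --pt "1 -15 200 50 0.9 0.105 0" --pt "1 -15 200 50 1.05 0.122 0" --pt "1 -15 200 50 1.2 0.14 0" --pt "1 -15 200 50 1.35 0.157 0" --pt "1 -15 200 50 1.5 0.175 0"

```text
clock: 10.05
position: [0.4612, 0.0193, 0.2341]
ee_rot: [0.62, 0.7, 0.236, -0.262]
ft_force: [0.0, 1.0, -2.2]
grip_width: 0.396
grasp_force: 40.6
```

Emit:
step_arm --pt "1 0 0 0 0.06 0.006 0" --pt "1 0 0 0 0.06 0.006 0" --pt "1 0 0 0 0.06 0.006 0" --pt "1 0 0 0 0.06 0.006 0"

```text
clock: 10.45
position: [0.4607, 0.0203, 0.2347]
ee_rot: [0.613, 0.694, 0.252, -0.282]
ft_force: [0.4, -0.4, -0.5]
grip_width: 0.397
grasp_force: 40.6
```

```bash
cat > brass.py <<'E'
from m import *
import sys
np.set_printoptions(precision=4,suppress=True)
def brass(c,P,hw=45,lo=(10,90,35),hi=(24,255,255)):
    p=proj(c,[P])[0].astype(int);b=(max(p[0]-hw,0),max(p[1]-hw,0),min(p[0]+hw,512),min(p[1]+hw,384))
    m=mask(c["im"],lo,hi,b);r=cv2.minAreaRect(hull(m)[0]);return p,r,m
E
python3 rot.py 6.5 45; python3 - <<'E'
from brass import *
o=manip.get_obs();P=o["position"]+np.array([.001,-.0093,.011]);print(o["ft_force"],o["grip_width"],P)
for n in("side","scene","wrist"):
    c=cam(n);D[n+"6"]=c;p,r,m=brass(c,P)
    print(n,p,r,cv2.countNonZero(m));u=np.array([-.113,.994,0])*.04
    print("  expected ends",proj(c,[P-u,P+u]).ravel())
pickle.dump(D,open("d0.pkl","wb"))
E
```

```text
10.45 [0.4607 0.0203 0.2347] [-0.4173  0.2777  0.8734  1.8544 -0.8245  1.6432  0.785 ] turn [ 0.0091  0.0064 -0.0088] axes now [0.9925 0.122  0.0053] [-0.0816  0.6954 -0.714 ]
[ 0.3738 -0.3627 -0.4794] 0.39736326959692964 [0.4617 0.011  0.2457]
side [293 111] ((294.0, 112.0), (32.0, 18.0), 90.0) 506
  expected ends [292.8147 103.4919 293.5656 119.4685]
scene [232 125] ((224.25863647460938, 128.6034393310547), (14.70632266998291, 17.06983757019043), 66.80140686035156) 197
  expected ends [220.5257 131.1945 244.6431 121.0705]
wrist [263 279] ((264.5, 278.5), (89.0, 85.0), 90.0) 7405
  expected ends [261.8832 386.9366 264.0426 196.2351]
```

Emit:
step_arm --pt "1 0 0 -50 0 0 0" --pt "1 0 0 -100 0 0 0" --pt "1 0 0 -140 0 0 0" --pt "1 0 0 -165 0 0 0" --pt "1 0 0 -178 0 0 0" --pt "1 0 0 -181 0 0 0" --pt "1 0 0 -181 0 0 0" --pt "1 0 0 -181 0 0 0"

```text
clock: 11.4
position: [0.4616, 0.0195, 0.0552]
ee_rot: [0.613, 0.694, 0.254, -0.281]
ft_force: [-0.1, -0.2, -1.8]
grip_width: 0.397
grasp_force: 40.6
```

Emit:
step_arm --pt "1 0 0 -1 0 0 0" --pt "1 0 0 -2 0 0 0" --pt "1 0 0 -3 0 0 0" --pt "1 0 0 -3 0 0 0"

```text
clock: 11.8
position: [0.4608, 0.0196, 0.0508]
ee_rot: [0.613, 0.693, 0.253, -0.282]
ft_force: [-0.0, 0.3, -0.4]
grip_width: 0.402
grasp_force: 40.6
```

```bash
python3 rot.py 6.5 45; python3 - <<'E'
from brass import *
o=manip.get_obs();print(o["ft_force"],o["torque"],o["grip_width"])
P=np.array([.462,.0112,.06]);u=np.array([-.113,.994,0])*.04
for n in("side","scene"):
    c=cam(n);D[n+"7"]=c;p,r,m=brass(c,P,30);print(n,p,r,cv2.boundingRect(hull(m)[0]));print(proj(c,[P-u,P+u]).ravel())
pickle.dump(D,open("d0.pkl","wb"))
E
```

```text
11.8 [0.4608 0.0196 0.0508] [-0.2872  0.6017  0.7535  1.9637 -1.0198  1.4698  1.1187] turn [ 0.0075  0.0066 -0.0075] axes now [0.9927 0.1207 0.0057] [-0.0806  0.6966 -0.7129]
[-0.0389  0.2536 -0.3585] [-0.9338 -0.1185  0.0383] 0.40221779895055515
side [288 187] ((287.5, 193.5), (45.0, 25.0), 90.0) (275, 171, 26, 46)
[287.95   177.478  288.1539 197.5757]
scene [233 194] ((230.50003051757812, 210.5), (37.11872863769531, 25.491172790527344), 26.56505012512207) (214, 193, 39, 31)
[222.1862 200.5821 244.0554 188.1429]
```

Emit:
step_arm --pt "1 0 0 -1 0 0 0" --pt "1 0 0 -2 0 0 0" --pt "1 0 0 -2 0 0 0"

```text
clock: 12.2
position: [0.4609, 0.0197, 0.0489]
ee_rot: [0.613, 0.693, 0.253, -0.282]
ft_force: [1.7, -0.2, 0.4]
grip_width: 0.397
grasp_force: 40.6
```

Emit:
step_arm --pt "1 0 0 -1 0 0 0" --pt "1 0 0 -2 0 0 0" --pt "1 0 0 -2 0 0 0"

```text
clock: 12.5
position: [0.4613, 0.0197, 0.0483]
ee_rot: [0.612, 0.693, 0.254, -0.282]
ft_force: [-2.0, -2.8, 14.1]
grip_width: 0.401
grasp_force: 41.7
```

Emit:
step_arm --pt "0.3 0 0 0 0 0 0" --pt "0.3 0 0 0 0 0 0" --pt "0 0 0 0 0 0 0" --pt "0 0 0 0 0 0 0" --pt "0 0 0 0 0 0 0" --pt "0 2 -21 21 0 0 0" --pt "0 5 -49 50 0 0 0" --pt "0 8 -77 80 0 0 0" --pt "0 8 -77 130 0 0 0" --pt "0 8 -77 180 0 0 0"

```text
clock: 13.5
position: [0.4683, -0.0583, 0.228]
ee_rot: [0.614, 0.693, 0.253, -0.282]
ft_force: [0.3, 0.2, 0.5]
grip_width: 1.002
grasp_force: 0.0
```

```bash
python3 rot.py 6.5 0; python3 - <<'E'
from brass import *
o=manip.get_obs();print(o["ft_force"],o["grip_width"])
P=np.array([.462,.0112,.06])
c=cam("wrist");D["w8"]=c
for n in("side","scene"): D[n+"8"]=cam(n)
for n in("w8","side8","scene8"):
    c=D[n];p,r,m=brass(c,P,45);h=cv2.cvtColor(c["im"],cv2.COLOR_BGR2HSV)
    print(n,p,r,h[p[1],p[0]],cv2.countNonZero(m))
pickle.dump(D,open("d0.pkl","wb"))
E
```

```text
13.5 [ 0.4683 -0.0583  0.228 ] [-0.2526  0.4168  0.8916  1.7511 -0.8369  1.7608  0.9282] turn [-0.772  -0.0865 -0.0067] axes now [0.9929 0.1187 0.0038] [-0.0805  0.6964 -0.7132]
[0.2531 0.1586 0.5101] 1.0022904253603833
w8 [265 236] ((266.5, 238.5), (83.0, 53.0), 90.0) [ 19 174 224] 3928
side8 [288 187] ((287.5, 196.0), (48.0, 25.0), 90.0) [ 19 202 224] 990
scene8 [233 194] ((232.57351684570312, 204.45587158203125), (31.21274185180664, 42.70314407348633), 59.03623962402344) [ 18 133 195] 941
```

Emit:
step_arm --pt "0 -6 50 20 -0.15 -0.017 0" --pt "0 -6 50 20 -0.3 -0.034 0" --pt "0 -6 50 20 -0.45 -0.05 0" --pt "0 -6 50 20 -0.6 -0.067 0" --pt "0 -6 50 20 -0.772 -0.086 -0.007" --pt "0 -6 50 20 -0.772 -0.086 -0.007" --pt "0 -6 50 20 -0.772 -0.086 -0.007" --pt "0 -6 50 20 -0.772 -0.086 -0.007"

```text
clock: 14.45
position: [0.4622, -0.007, 0.246]
ee_rot: [0.664, 0.747, -0.0, -0.001]
ft_force: [0.5, -0.2, -1.1]
grip_width: 1.001
grasp_force: 0.0
```

```bash
python3 rot.py 6.5 0; python3 - <<'E'
from brass import *
P=np.array([.462,.0112,.06])
D["w9"]=c=cam("wrist");pickle.dump(D,open("d0.pkl","wb"))
h=cv2.cvtColor(c["im"],cv2.COLOR_BGR2HSV);p=proj(c,[P])[0].astype(int)
for dy in range(-40,45,10):print(dy,h[p[1]+dy,p[0]-20:p[0]+21:5].tolist())
for lo in(16,17):
    p,r,m=brass(c,P,55,(lo,90,60),(26,255,255));x=hull(m)[1].reshape(-1,2)
    Q=plane(c,x,.065)[:,:2].astype(np.float32);print(p,r,cv2.minAreaRect(Q))
for n in("side8","scene8"):
    p,r,m=brass(D[n],P,40,(17,90,60),(26,255,255));print(n,p,r)
E
```

```text
14.45 [ 0.4622 -0.007   0.246 ] [-0.8556 -0.0975  0.7405  1.8781  0.0655  1.3382 -0.0154] turn [-0.0017 -0.0024 -0.0038] axes now [ 0.9931  0.117  -0.0021] [-0.0024  0.0017 -1.    ]
-40 [[14, 167, 99], [17, 171, 91], [18, 163, 102], [18, 167, 110], [19, 177, 125], [20, 179, 120], [19, 172, 111], [18, 179, 101], [15, 167, 119]]
-30 [[14, 162, 101], [20, 180, 102], [18, 170, 114], [19, 173, 122], [19, 177, 128], [20, 184, 125], [19, 176, 129], [19, 176, 132], [17, 170, 87]]
-20 [[14, 151, 101], [20, 177, 101], [19, 168, 112], [19, 177, 121], [19, 175, 130], [20, 171, 125], [19, 176, 122], [19, 177, 108], [15, 167, 87]]
-10 [[14, 167, 98], [19, 184, 100], [19, 170, 114], [19, 169, 121], [19, 171, 130], [19, 175, 124], [19, 176, 120], [20, 175, 111], [16, 169, 89]]
0 [[16, 178, 110], [20, 177, 101], [19, 169, 115], [19, 176, 122], [19, 172, 129], [20, 171, 124], [19, 169, 118], [20, 180, 105], [15, 167, 107]]
10 [[15, 167, 163], [19, 170, 99], [20, 169, 113], [19, 176, 122], [20, 179, 131], [19, 173, 128], [19, 174, 120], [20, 175, 125], [15, 167, 107]]
20 [[14, 168, 181], [20, 179, 104]
[... 191 characters left out ...]
 155], [20, 176, 149], [19, 176, 138], [20, 173, 118], [11, 71, 143]]
40 [[140, 5, 151], [18, 152, 134], [19, 179, 180], [19, 176, 207], [19, 175, 217], [19, 174, 204], [19, 178, 188], [19, 174, 154], [140, 5, 142]]
[266 149] ((268.0, 151.0), (40.0, 88.0), 0.0) ((0.46340006589889526, 0.009064365178346634), (0.03755060210824013, 0.08552075922489166), 5.792481899261475)
[266 149] ((267.0, 151.5), (87.0, 38.0), 90.0) ((0.4632970988750458, 0.008676517754793167), (0.035433605313301086, 0.08472629636526108), 7.515960693359375)
side8 [288 187] ((289.0, 187.5), (31.0, 14.0), 90.0)
scene8 [233 194] ((232.62228393554688, 194.38629150390625), (13.888583183288574, 32.23199462890625), 58.392494201660156)
```

The ferrule lies in the Vs at (0.463, 0.009), yaw about 7°, within 3 mm of the seat. I regrasp it from above.

Emit:
step_arm --pt "0 1 16 -50 0 0 0" --pt "0 1 16 -100 0 0 0" --pt "0 1 16 -150 0 0 0" --pt "0 1 16 -185 0 0 0" --pt "0 1 16 -203 0 0 0" --pt "0 1 16 -203 0 0 0" --pt "0 1 16 -203 0 0 0"

```text
clock: 15.2
position: [0.464, 0.0071, 0.0442]
ee_rot: [0.666, 0.746, -0.0, -0.0]
ft_force: [0.2, 0.6, 0.2]
grip_width: 0.997
grasp_force: 0.0
```

Emit:
step_arm --grip_force 40 --pt "1 0 0 0 0 0 0" --pt "1 0 0 0 0 0 0" --pt "1 0 0 0 0 0 0" --pt "1 0 0 0 0 0 0" --pt "1 0 0 0 0 0 0" --pt "1 0 0 0 0 0 0"

```text
clock: 15.8
position: [0.4628, 0.0087, 0.0442]
ee_rot: [0.665, 0.747, -0.0, -0.001]
ft_force: [-8.3, -1.0, 11.9]
grip_width: 0.397
grasp_force: 39.0
```

Emit:
step_arm --pt "1 0 0 20 0 0 0" --pt "1 0 0 60 0 0 0" --pt "1 0 0 110 0 0 0" --pt "1 20 -20 160 0 0 0" --pt "1 50 -50 180 0 0 0" --pt "1 80 -80 180 0 0 0" --pt "1 100 -100 180 0 0 0" --pt "1 100 -100 180 0 0 0" --pt "1 100 -100 180 0 0 0" --pt "1 100 -100 180 0 0 0"

```text
clock: 16.8
position: [0.5633, -0.0905, 0.2237]
ee_rot: [0.665, 0.747, 0.0, -0.001]
ft_force: [0.1, -0.2, -0.8]
grip_width: 0.395
grasp_force: 40.6
```

```bash
python3 rot.py 11.5 0; python3 - <<'E'
from brass import *
o=manip.get_obs();print(o["ft_force"],o["grip_width"])
D["wA"]=c=cam("wrist");D["sA"]=cam("scene");D["dA"]=cam("side");pickle.dump(D,open("d0.pkl","wb"))
tip=np.array([.640,-.100,.075]);root=np.array([.651,-.154,.075])
for n in("w3","wA","scene","side","sA","dA"):
    c=D[n];h=cv2.cvtColor(c["im"],cv2.COLOR_BGR2HSV)
    print(n,"pred tip,root",proj(c,[tip,root]).ravel(), "base corners pred")
    p=proj(c,[(tip+root)/2])[0].astype(int)
    b=h[max(p[1]-45,0):p[1]+60,max(p[0]-50,0):p[0]+50]
    q=cv2.inRange(b,(100,110,20),(125,255,255));print(cv2.boundingRect(q))
# blue base front edge & pin mask in wA
c=D["wA"];h=cv2.cvtColor(c["im"],cv2.COLOR_BGR2HSV)
p=proj(c,[(tip+root)/2])[0].astype(int);print(p)
m=mask(c["im"],(100,110,20),(125,255,255),(max(p[0]-110,0),max(p[1]-110,0),min(512,p[0]+110),min(384,p[1]+110)))
q=cv2.approxPolyDP(hull(m)[1],2,True).reshape(-1,2);print(np.c_[q,plane(c,q,.012)[:,:2],plane(c,q,.098)[:,:2]])
for y in range(p[1]-50,p[1]+60,5):
    row=h[y,p[0]-30:p[0]+31]; g=(row[:,1]<45)
    # runs
    e=np.flatnonzero(np.diff(np.r_[0,g.astype(int),0])); print(y,[(int(a)+p[0]-30,int(b)+p[0]-30) for a,b in zip(e[::2],e[1::2]) if b-a>5])
E
```

```text
16.8 [ 0.5633 -0.0905  0.2237] [-0.6686  0.288   0.9062  1.6587 -0.2345  1.3104  0.3952] turn [-0.0011 -0.0009  0.0843] axes now [ 0.9932  0.1162 -0.0007] [-0.0009  0.0012 -1.    ]
[ 0.1058 -0.2275 -0.8089] 0.3947630719595264
w3 pred tip,root [274.3158 301.7762 280.4779 342.7078] base corners pred
(19, 0, 60, 96)
wA pred tip,root [347.3282 197.5807 347.7651 251.973 ] base corners pred
(3, 0, 77, 103)
scene pred tip,root [247.1319 241.3889 230.6775 254.9752] base corners pred
(22, 41, 57, 51)
side pred tip,root [224.2924 150.7296 225.3444 140.7274] base corners pred
(40, 0, 60, 83)
sA pred tip,root [247.1319 241.3889 230.6775 254.9752] base corners pred
(22, 40, 57, 52)
dA pred tip,root [224.2924 150.7296 225.3444 140.7274] base corners pred
(27, 0, 73, 101)
[347 225]
[[362.     141.       0.6615  -0.0572   0.6354  -0.045 ]
 [376.     277.       0.7115  -0.2145   0.6732  -0.1641]
 [340.     282.       0.6705  -0.2264   0.6422  -0.1732]
 [308.     248.       0.6255  -0.1862   0.6081  -0.1427]
 [298.     147.       0.5966  -0.0709   0.5863  -0.0555]]
175 [(np.int64(365), np.int64(378))]
[... 461 characters left out ...]
 (np.int64(365), np.int64(378))]
225 [(np.int64(333), np.int64(360)), (np.int64(365), np.int64(378))]
230 [(np.int64(333), np.int64(360)), (np.int64(365), np.int64(378))]
235 [(np.int64(333), np.int64(359)), (np.int64(365), np.int64(378))]
240 [(np.int64(333), np.int64(360)), (np.int64(365), np.int64(378))]
245 [(np.int64(334), np.int64(361)), (np.int64(364), np.int64(378))]
250 [(np.int64(334), np.int64(361)), (np.int64(367), np.int64(378))]
255 [(np.int64(334), np.int64(360)), (np.int64(370), np.int64(378))]
260 [(np.int64(342), np.int64(354))]
265 [(np.int64(317), np.int64(324))]
270 [(np.int64(317), np.int64(329))]
275 [(np.int64(317), np.int64(327))]
280 [(np.int64(317), np.int64(328))]
```

```bash
python3 - <<'E'
from brass import *
c=D["wA"];h=cv2.cvtColor(c["im"],cv2.COLOR_BGR2HSV)
pts=[]
for y in range(214,254,2):
    g=np.flatnonzero(h[y,320:363,1]<45)+320; pts.append([(g.min()+g.max()+1)/2-.5,y])
# silhouettes: tangent planes; mid of both edges ~ axis
P=plane(c,pts,.075)[:,:2];k=np.polyfit(P[:,1],P[:,0],1);print("wA line x=",k,"yaw",np.degrees(np.arctan(-k[0])),"x at -.1,-.15",np.polyval(k,[-.1,-.15]))
c=D["w3"];h=cv2.cvtColor(c["im"],cv2.COLOR_BGR2HSV);pts=[]
for y in range(310,352,2):
    g=np.flatnonzero(h[y,250:300,1]<45)+250
    # contiguous run containing pred
    e=np.split(g,np.flatnonzero(np.diff(g)>1)+1);e=[r for r in e if 15<len(r)<30]
    if e: pts.append([(e[0][0]+e[0][-1])/2,y])
P=plane(c,pts,.075)[:,:2];print(len(pts));k=np.polyfit(P[:,1],P[:,0],1);print("w3",k,np.degrees(np.arctan(-k[0])),np.polyval(k,[-.1,-.15]))
# tip row at wA: top-most pin pixel near axis; tip circle (radius 9) at tip centre
for n,x in(("wA",346),("w3",273)):
    c=D[n];h=cv2.cvtColor(c["im"],cv2.COLOR_BGR2HSV)
    y0=proj(c,[[.640,-.1,.075]])[0].astype(int)[1];print(n,y0,[(y,h[y,x].tolist()) for y in range(y0-8,y0+6)])
# gauge base in w1 too, side view base corners, scene base corners
c=D["side"];m=mask(c["im"],(100,110,20),(125,255,255),(205,120,250,190));q=cv2.approxPolyDP(hull(m)[1],1.2,True).reshape(-1,2);print(np.c_[q,plane(c,q,.012)[:,:2]])
c=D["scene"];m=mask(c["im"],(100,110,20),(125,255,255),(205,225,275,295));q=cv2.approxPolyDP(hull(m)[1],1.2,True).reshape(-1,2);print(np.c_[q,plane(c,q,0)[:,:2],plane(c,q,.012)[:,:2],plane(c,q,.098)[:,:2]])
# pin in scene and side: lateral cross-check
for n in("scene","side"):
    c=D[n];h=cv2.cvtColor(c["im"],cv2.COLOR_BGR2HSV);p=proj(c,[[.643,-.115,.075]])[0].astype(int);print(n,p)
    for y in range(p[1]-14,p[1]+15,2):
        g=np.flatnonzero((h[y,p[0]-20:p[0]+20,1]<60)&(h[y,p[0]-20:p[0]+20,2]>100))+p[0]-20;print(y,g.min() if len(g) else 0,g.max() if len(g) else 0,len(g),end="; ")
E
```

```text
wA line x= [-0.2274  0.615 ] yaw 12.81311963965355 x at -.1,-.15 [0.6378 0.6491]
21
w3 [-0.193   0.6197] 10.92393845710594 [0.639  0.6487]
wA 197 [(189, [107, 193, 116]), (190, [107, 186, 115]), (191, [108, 183, 114]), (192, [107, 188, 114]), (193, [108, 186, 114]), (194, [108, 190, 114]), (195, [108, 187, 116]), (196, [109, 169, 113]), (197, [110, 108, 99]), (198, [111, 30, 84]), (199, [105, 6, 79]), (200, [90, 10, 76]), (201, [100, 10, 78]), (202, [120, 7, 75])]
w3 301 [(293, [108, 183, 95]), (294, [108, 184, 97]), (295, [107, 203, 93]), (296, [108, 191, 95]), (297, [107, 190, 98]), (298, [108, 152, 99]), (299, [108, 80, 93]), (300, [110, 9, 82]), (301, [80, 9, 85]), (302, [100, 9, 83]), (303, [113, 12, 85]), (304, [102, 15, 85]), (305, [102, 15, 85]), (306, [102, 15, 83])]
[[234.     131.       0.6725  -0.34  ]
 [239.     157.       0.6205  -0.1807]
 [239.     182.       0.593   -0.057 ]
 [214.     182.       0.656   -0.0452]
 [219.     131.       0.7202  -0.331 ]]
[[219.     244.       0.5351  -0.0946   0.5468  -0.1035   0.6308  -0.1673]
 [245.     250.       0.5915  -0.0625   0.
[... 208 characters left out ...]
832  -0.1701   0.6921  -0.1776   0.7562  -0.2312]
 [211.     280.       0.6187  -0.1825   0.6289  -0.1897   0.7016  -0.2417]
 [217.     246.       0.5379  -0.1028   0.5495  -0.1115   0.6332  -0.1742]]
scene [242 245]
231 222 261 27; 233 222 261 28; 235 222 261 31; 237 222 261 36; 239 222 261 40; 241 222 261 40; 243 223 261 39; 245 227 261 35; 247 231 261 30; 249 235 261 26; 251 238 261 16; 253 238 261 10; 255 257 261 5; 257 0 0 0; 259 0 0 0; side [224 147]
133 204 243 22; 135 204 243 21; 137 204 243 21; 139 204 243 19; 141 210 243 24; 143 204 243 30; 145 204 243 30; 147 204 243 30; 149 204 243 26; 151 204 243 20; 153 204 243 15; 155 204 243 23; 157 204 243 15; 159 204 243 15; 161 204 243 15;
```

Emit:
step_arm --pt "1 30 30 0 0 0 0.093" --pt "1 63 45 0 0 0 0.093" --pt "1 63 45 -50 0 0 0.093" --pt "1 63 45 -100 0 0 0.093" --pt "1 63 45 -145 0 0 0.093" --pt "1 63 45 -164 0 0 0.093" --pt "1 63 45 -164 0 0 0.093" --pt "1 63 45 -164 0 0 0.093" --pt "1 63 45 -164 0 0 0.093"

```text
clock: 17.85
position: [0.6279, -0.0463, 0.0619]
ee_rot: [0.629, 0.777, 0.001, 0.001]
ft_force: [0.8, 0.8, -1.1]
grip_width: 0.4
grasp_force: 40.6
```

```bash
python3 rot.py 12 0; python3 - <<'E'
from brass import *
o=manip.get_obs();print(o["ft_force"],o["grip_width"])
for n in("scene","side","wrist"): D[n+"B"]=cam(n)
pickle.dump(D,open("d0.pkl","wb"))
P=o["position"]+[0,0,.0158];u=np.array([-.208,.978,0])
for n in("scene","side","wrist"):
    c=D[n+"B"];p,r,m=brass(c,P,90 if n=="wrist" else 40,(16,90,50),(26,255,255));print(n,p,r,"bbox",cv2.boundingRect(hull(m)[0]),"pred ends",proj(c,[P-.04*u,P+.04*u]).ravel(),"top line",proj(c,[P-.04*u+[0,0,.018],P+.04*u+[0,0,.018],P-.04*u-[0,0,.018]]).ravel())
E
```

```text
17.85 [ 0.6279 -0.0463  0.0619] [-0.5606  0.5883  0.7528  1.6633 -0.4489  1.0678  0.5376] turn [-0.0007  0.0026  0.0004] axes now [0.9782 0.2075 0.0026] [ 0.0026  0.0007 -1.    ]
[ 0.8403  0.767  -1.1149] 0.3995463416447448
scene [261 227] ((258.4538269042969, 230.36923217773438), (16.92721939086914, 27.9781494140625), 52.12501525878906) bbox (245, 216, 22, 28) pred ends [251.1428 236.7145 272.0656 219.1611] top line [251.297  229.9648 272.4298 212.6107 250.992  243.3138]
side [223 160] ((224.0, 162.0), (28.0, 14.0), 90.0) bbox (217, 148, 15, 29) pred ends [224.23   152.6989 222.7742 169.5105] top line [223.907  146.4621 222.4047 162.9841 224.5473 158.8017]
wrist [263 284] ((263.5, 283.5), (179.0, 89.0), 90.0) bbox (219, 194, 90, 180) pred ends [264.0446 359.6735 263.8583 196.5392] top line [264.1177 394.251  263.9209 213.9382 263.9857 332.0205]
```

Emit:
step_arm --pt "1 -1 0 -2 0 0 0" --pt "1 -1 0 -2 0 0 0" --pt "1 0 -5 -2 0 0 0" --pt "1 1 -10 -2 0 0 0" --pt "1 2 -14 -2 0 0 0" --pt "1 3 -18 -2 0 0 0" --pt "1 3 -18 -2 0 0 0" --pt "1 3 -18 -2 0 0 0"

```text
clock: 18.8
position: [0.6297, -0.0645, 0.0578]
ee_rot: [0.63, 0.777, -0.0, -0.0]
ft_force: [-0.4, 0.6, -2.1]
grip_width: 0.399
grasp_force: 40.6
```

```bash
python3 rot.py 12 0; python3 -c "
from h import *
o=manip.get_obs();print(o['ft_force'],o['torque'])"
```

```text
18.8 [ 0.6297 -0.0645  0.0578] [-0.5252  0.6027  0.749   1.6531 -0.4562  1.0691  0.5688] turn [-0.0003 -0.0006  0.0011] axes now [ 0.9784  0.2069 -0.0005] [-0.0006  0.0003 -1.    ]
[-0.39628362  0.58177412 -2.05264923] [-0.00301461 -0.02176379  0.03597234]
```

Emit:
step_arm --pt "1 1 -3 1 0 0 0" --pt "1 2 -7 1 0 0 0" --pt "1 2 -10 1 0 0 0" --pt "1 3 -13 1 0 0 0" --pt "1 4 -16 1 0 0 0" --pt "1 4 -16 1 0 0 0"

```text
clock: 19.4
position: [0.6338, -0.0811, 0.0588]
ee_rot: [0.63, 0.777, -0.0, -0.0]
ft_force: [-1.0, 0.3, -0.9]
grip_width: 0.393
grasp_force: 40.6
```

```bash
python3 rot.py 12 0; python3 -c "
from h import *
o=manip.get_obs();print(o['ft_force'],o['torque'])"
```

```text
19.4 [ 0.6338 -0.0811  0.0588] [-0.4939  0.6136  0.7482  1.6354 -0.4608  1.0774  0.5944] turn [ 0.0001 -0.0004  0.0015] axes now [ 0.9785  0.2065 -0.0004] [-0.0004 -0.0001 -1.    ]
[-1.02176256  0.30137829 -0.85200296] [-0.01136889 -0.00287854 -0.02019298]
```

Emit:
step_arm --pt "1 0.6 -3 0 0 0 0" --pt "1 1.2 -6 0 0 0 0" --pt "1 1.8 -9 0 0 0 0" --pt "1 2.5 -12 0 0 0 0" --pt "1 3 -15 0 0 0 0" --pt "1 3 -15 0 0 0 0"

```text
clock: 20.0
position: [0.6367, -0.0961, 0.0588]
ee_rot: [0.63, 0.777, -0.0, -0.0]
ft_force: [-0.6, 0.8, -1.5]
grip_width: 0.399
grasp_force: 40.6
```

Emit:
step_arm --pt "1 0.6 -3 0 0 0 0" --pt "1 1.2 -6 0 0 0 0" --pt "1 1.8 -9 0 0 0 0" --pt "1 2.5 -12 0 0 0 0" --pt "1 2.5 -12 0 0 0 0"

```text
clock: 20.5
position: [0.6392, -0.1081, 0.0589]
ee_rot: [0.63, 0.777, -0.0, -0.0]
ft_force: [0.7, 0.0, -0.6]
grip_width: 0.395
grasp_force: 40.6
```

Emit:
step_arm --pt "1 0.4 -2 0 0 0 0" --pt "1 0.8 -4 0 0 0 0" --pt "1 1 -5 0 0 0 0" --pt "1 1 -5 0 0 0 0"

```text
clock: 20.9
position: [0.6403, -0.1126, 0.0588]
ee_rot: [0.63, 0.777, -0.0, -0.0]
ft_force: [-0.2, 0.6, -1.5]
grip_width: 0.393
grasp_force: 40.6
```

Emit:
step_arm --pt "1 0.4 -2 0 0 0 0" --pt "1 0.6 -3 0 0 0 0" --pt "1 0.8 -4 0 0 0 0" --pt "1 0.8 -4 0 0 0 0"

```text
clock: 21.3
position: [0.6411, -0.1166, 0.0588]
ee_rot: [0.63, 0.777, -0.0, -0.0]
ft_force: [-0.2, -0.8, -0.5]
grip_width: 0.397
grasp_force: 40.6
```

Emit:
step_arm --pt "1 0.4 -2 0 0 0 0" --pt "1 0.8 -4 0 0 0 0" --pt "1 0.8 -4 0 0 0 0"

```text
clock: 21.6
position: [0.6416, -0.118, 0.0586]
ee_rot: [0.629, 0.777, 0.001, -0.002]
ft_force: [-3.2, 6.7, 2.1]
grip_width: 0.399
grasp_force: 40.8
```

```bash
python3 - <<'E'
from brass import *
o=manip.get_obs();print(o["clock"],o["ft_force"],o["torque"])
for n in("scene","side","wrist"): D[n+"C"]=cam(n)
pickle.dump(D,open("d0.pkl","wb"))
P=o["position"]+[0,0,.0158];u=np.array([-.208,.978,0])
for n in("scene","side","wrist"):
    c=D[n+"C"];p,r,m=brass(c,P,90 if n=="wrist" else 40,(16,90,50),(26,255,255));h=cv2.cvtColor(c["im"],cv2.COLOR_BGR2HSV)
    print(n,p,"bbox",cv2.boundingRect(hull(m)[0]),"pred ends",proj(c,[P-.04*u,P+.04*u]).ravel())
    # step along top line of the ferrule through near end toward upright
    L=proj(c,[P+np.array([0,0,.012])-t*u for t in np.arange(.03,.075,.003)]).astype(int)
    print([h[y,x].tolist() for x,y in L if 0<=x<512 and 0<=y<384])
E
```

```text
21.6 [-3.2113  6.7027  2.1172] [ 1.433   0.7285 -0.1582]
scene [241 245] bbox (229, 234, 17, 26) pred ends [229.1194 255.614  252.4183 236.0743]
[[150, 14, 125], [109, 152, 158], [109, 159, 159], [108, 159, 159], [109, 159, 159], [109, 158, 131], [109, 152, 94], [108, 154, 93], [108, 150, 92], [109, 152, 92], [108, 151, 93], [109, 152, 92], [108, 152, 92], [108, 155, 92], [108, 150, 92]]
side [225 147] bbox (219, 136, 14, 27) pred ends [226.0397 140.4364 224.8063 155.2141]
[[16, 171, 125], [19, 204, 238], [19, 204, 238], [17, 131, 142], [17, 131, 142], [113, 143, 91], [113, 143, 91], [111, 157, 78], [111, 157, 78], [109, 193, 185], [109, 193, 185], [109, 198, 175], [109, 198, 175], [106, 167, 203], [106, 167, 203]]
wrist [263 284] bbox (219, 194, 90, 180) pred ends [263.3243 359.2212 263.2776 196.0174]
[[19, 172, 168], [22, 168, 242], [21, 168, 240], [21, 169, 243]]
```

Emit:
step_arm --pt "1 0.2 -1 0 0 0 0" --pt "1 0.4 -2 0 0 0 0" --pt "1 0.4 -2 0 0 0 0" --pt "1 0.4 -2 0 0 0 0"

```text
clock: 22.15
position: [0.6416, -0.118, 0.0585]
ee_rot: [0.629, 0.778, 0.001, -0.003]
ft_force: [-6.9, 13.1, 5.4]
grip_width: 0.396
grasp_force: 41.2
```

```bash
python3 - <<'E'
from brass import *
o=manip.get_obs();print(o["clock"],o["position"],o["ft_force"],o["torque"])
c=D["wA"];h=cv2.cvtColor(c["im"],cv2.COLOR_BGR2HSV)
print([(y,h[y,347].tolist()) for y in range(246,272,2)])
print(plane(c,[[347.6,y] for y in(252,256,260)],.080)[:,:2],plane(c,[[346.,198]],.082)[:,:2])
E
```

```text
22.15 [ 0.6416 -0.118   0.0585] [-6.9213 13.0859  5.3597] [ 2.5117  1.4878 -0.3019]
[(246, [105, 8, 188]), (248, [107, 9, 190]), (250, [114, 7, 188]), (252, [107, 9, 189]), (254, [107, 10, 187]), (256, [107, 12, 189]), (258, [107, 12, 192]), (260, [105, 13, 155]), (262, [109, 168, 70]), (264, [107, 193, 70]), (266, [108, 183, 88]), (268, [107, 193, 153]), (270, [107, 189, 177])]
[[ 0.6492 -0.1515]
 [ 0.65   -0.1557]
 [ 0.6508 -0.1598]] [[ 0.6368 -0.0983]]
```

It went smoothly to a hard stop at y ≈ -0.118 m, about 39 mm from the pin root and with rising force, so the ferrule is fully home and goes in the green tub. Withdrawing now.

Emit:
step_arm --pt "1 -2 9 0 0 0 0" --pt "1 -5 23 0 0 0 0" --pt "1 -9 43 0 0 0 0" --pt "1 -13 63 0 0 0 0" --pt "1 -15 72 0 0 0 0" --pt "1 -15 72 0 0 0 0" --pt "1 -15 72 50 0 0 0" --pt "1 -15 72 100 0 0 0" --pt "1 -15 72 140 0 0 0" --pt "1 -15 72 140 0 0 0"

```text
clock: 23.15
position: [0.6299, -0.0529, 0.205]
ee_rot: [0.63, 0.776, 0.003, 0.003]
ft_force: [0.5, -0.9, -0.6]
grip_width: 0.396
grasp_force: 40.8
```

Emit:
step_arm --pt "1 -18 -45 20 0 0 0" --pt "1 -36 -90 20 0 0 0" --pt "1 -54 -135 20 0 0 0" --pt "1 -72 -180 20 0 0 0" --pt "1 -90 -225 20 0 0 0" --pt "1 -108 -270 20 0 0 0" --pt "1 -124 -303 20 0 0 0" --pt "1 -124 -303 20 0 0 0" --pt "1 -124 -303 20 0 0 0"

```text
clock: 24.05
position: [0.502, -0.355, 0.2184]
ee_rot: [0.631, 0.776, -0.0, -0.0]
ft_force: [0.9, 1.4, -1.1]
grip_width: 0.399
grasp_force: 40.7
```

```bash
python3 rot.py 9 0; python3 - <<'E'
from brass import *
o=manip.get_obs();print(o["ft_force"],o["grip_width"])
c=D["wD"]=cam("wrist");h=cv2.cvtColor(c["im"],cv2.COLOR_BGR2HSV)
m=cv2.inRange(h,(50,100,20),(80,255,255));k=np.argwhere(m)[:,::-1];print(len(k))
for ctr in([.502,-.35],):
    y=np.radians(9);e=np.array([np.cos(y),np.sin(y)]);f=np.array([-e[1],e[0]])
    for s,t in((1,1),(-1,1)):
        print("pred rim corner",proj(c,[np.r_[np.array(ctr)+.07*(s*e+t*f),.045]]).ravel())
q=cv2.approxPolyDP(hull(mask(c["im"],(50,100,20),(80,255,255),(0,0,512,384)))[1],4,True).reshape(-1,2);print(np.c_[q,plane(c,q,.045)[:,:2]])
E
```

```text
24.05 [ 0.502  -0.355   0.2184] [-0.1518  0.4293  0.9234  1.5471 -0.3473  1.3401  1.0132] turn [-0.0001 -0.001  -0.048 ] axes now [ 0.979   0.2037 -0.001 ] [-0.001   0.0001 -1.    ]
[ 0.8761  1.3887 -1.0969] 0.3987773712276788
16861
pred rim corner [348.3416  92.0673]
pred rim corner [189.2054  84.0282]
[[191.      87.       0.4238  -0.2939]
 [346.      95.       0.5589  -0.2727]
 [328.     236.       0.5796  -0.409 ]
 [193.     229.       0.444   -0.4292]]
```

Emit:
step_arm --pt "1 0 3 -50 0 0 -0.048" --pt "1 0 3 -100 0 0 -0.048" --pt "1 0 3 -145 0 0 -0.048" --pt "1 0 3 -180 0 0 -0.048" --pt "1 0 3 -200 0 0 -0.048" --pt "1 0 3 -204 0 0 -0.048" --pt "1 0 3 -204 0 0 -0.048"

```text
clock: 24.8
position: [0.5037, -0.3495, 0.0146]
ee_rot: [0.648, 0.762, -0.0, -0.001]
ft_force: [-0.1, 0.2, -0.1]
grip_width: 0.398
grasp_force: 40.7
```

Emit:
step_arm --pt "0.4 0 0 0 0 0 0" --pt "0.4 0 0 0 0 0 0" --pt "0.4 0 0 0 0 0 0" --pt "0.4 0 0 0 0 0 0" --pt "0.4 0 0 40 0 0 0" --pt "0.4 0 0 90 0 0 0" --pt "0.4 0 0 140 0 0 0" --pt "0 0 0 180 0 0 0" --pt "0 0 0 200 0 0 0" --pt "0 0 0 200 0 0 0"

```text
clock: 25.8
position: [0.5043, -0.3515, 0.2184]
ee_rot: [0.648, 0.762, 0.001, 0.002]
ft_force: [-0.3, -0.5, -0.1]
grip_width: 0.998
grasp_force: 0.0
```

```bash
python3 - <<'E'
from brass import *
o=manip.get_obs();print(o["clock"],o["position"],o["ft_force"],o["grip_width"])
c=cam("wrist");P=np.array([.502,-.352,.0225])
p,r,m=brass(c,P,80,(16,90,50),(26,255,255));x=hull(m)[1].reshape(-1,2);print(p,r,cv2.minAreaRect(plane(c,x,.028)[:,:2].astype(np.float32)))
s=cam("scene");p,r,m=brass(s,[.437,.206,.046],30,(10,100,40),(22,255,255));print("other",p,r)
p,r,m=brass(D["scene"],[.437,.206,.046],30,(10,100,40),(22,255,255));print("was",r)
m=mask(s["im"],(5,120,60),(15,255,255),(275,205,365,255));c,_=hull(m);r=cv2.minAreaRect(c);print("handle",r,plane(s,[r[0]],.015))
E
```

```text
25.8 [ 0.5043 -0.3515  0.2184] [-0.3369 -0.5223 -0.0785] 0.9984919353575021
[260 164] ((263.4755554199219, 162.5952606201172), (83.23987579345703, 35.17634201049805), 88.45184326171875) ((0.5048747062683105, -0.34984326362609863), (0.03421924635767937, 0.08519009500741959), 11.148565292358398)
other [280 170] ((279.0, 171.5), (29.0, 14.0), 90.0)
was ((279.0, 171.5), (29.0, 14.0), 90.0)
handle ((319.7400207519531, 230.82003784179688), (9.399999618530273, 53.400001525878906), 53.13010025024414) [[0.6691 0.1099 0.015 ]]
```

The tested ferrule lies in the green tub, the other one has not moved, and the handle is in the middle of the tray. Handing in.

```bash
python3 -c "
from workcell import manip
print(manip.hand_in())"
```

```text
the job is handed in; nothing more can be done
None
```

The ferrule from the white lid went fully home on the gauge pin, so it fits and is now in the green tub; the handle is in the black tray, the yellow-lid ferrule did not move, and the job is handed in (no verdict was returned).

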